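# Index the dividing fixture and clamp it

### The arm

A 7-joint arm with a two-finger parallel gripper is mounted at the origin on the work surface. World frame = base frame: x ahead of the robot, y to its left, z up, the work surface at z = 0. Lengths are in m, angles in rad, forces in N, time in s.
With the tool pointing down it reaches from about 0.4 to 0.9 m from the base axis. Payload 5.5 kg.
Tool frame: the origin (TCP) lies midway between the tips of the shut fingers; the grasp point (between the pads) lies 19 mm behind it (manip.grip_depth is the distance from the TCP to the grasp point, in m); z points along the fingers, y is the line along which they close (so a half turn about z gives the same grasp; the last joint's range is limited). The gripper opens to 92 mm and grips with 3 to 60 N. Pads are 19 mm wide; open, the fingers measure 130 mm over their backs; the gripper's body (75 mm by 190 mm) begins 47 mm behind the grasp point.
Start: joints at [-0.982, 0.501, -0.427, 1.55, 0.221, 1.138, -0.21], TCP at [0.208, 0.616, 0.227] pointing down, gripper open.
Joint ranges: [-2.88, 2.88], [-0.31, 2.03], [-1.54, 1.56], [0.2, 2.42], [-1.41, 4.55], [0.19, 2.02], [-2.57, 2.57]. Speed limits (rad/s): [2.57, 2.57, 3.14, 3.14, 3.14, 3.14, 3.14].

### API

Orientations are given as a unit quaternion [x, y, z, w].
In Python, from bench import manip, effector, viewer gives the robot as it stands. Calls block until the motion is done:
- manip.move_pose(position, orientation): joint-space move of the TCP to a pose.
- manip.servo_line(position, ori=None, vel=0.15): straight line of the TCP; ori=None keeps the orientation; vel is the mean speed in m/s.
- manip.movej(angles): joint-space move.
- effector.open_jaws() and effector.close(f_grip=None): open the fingers fully, or close them until they stop; f_grip is the grip in N (None keeps the last).
- manip.sleep(seconds).
- manip.solve_ik(position, orientation): joint angles nearest the present ones, or None.
- viewer.get_image(name): name is "side" or "top"; returns the picture (400x640x3 uint8, red, green, blue); there is no depth.
- viewer.get_calibration(name): a dict with "vfov" (degrees; the focal length in pixels is half the picture's height over the tangent of half this angle, whatever the lens; pixels are square), "cx", "cy" (the principal point, pixels), "dist_coeffs" ([k1, k2, p1, p2, k3] as OpenCV has them; the pictures are not rectified), "eye" and "attitude" of the camera in the world. Camera axes: x right, y down, z forward; pixel columns grow to the right and rows downward; lengths in m; the calibration is good to about 2 mm. A picture is of the moment at which its call begins. get_calibration takes no time and is no camera call.
A pose or a line that the arm cannot do raises manip.PlanningError and nothing moves.
- manip.hand_in(): hands the job in; it is judged then, once.
Readings, each from a call of its own:
- manip.current_clock(): time.
- manip.current_q(): joint angles.
- manip.current_joint_velocities(): joint speeds.
- manip.current_tau(): joint torques, N m.
- manip.current_tool_pos(): TCP position.
- manip.current_tcp_rot(): TCP orientation.
- manip.current_force(): force on the tool from outside, world axes, zero at the start.
- manip.current_wrist_torque(): the same for the moment, N m.
- manip.current_finger_gap(): finger opening in m.
- manip.current_gripper_force(): force on a finger pad.
Only numpy, scipy, OpenCV 4.12 (cv2) and the standard library are available. Lean on these libraries where they do the work, as an engineer would, in place of code of your own. Each camera call takes 0.05 s, during which the arm holds its last target. There are 200 camera calls.

### The job

Push one of the dial's three arms round with a fingertip, either way, until the red arm points at the yellow marker block, then push the blue clamp lever clockwise (seen from above) all the way to its stop. Only push, never pinch an arm or the lever; do not touch the brass bush standing in the middle of the dial, and leave everything else where it is.

Things in the scene. Friction and masses are not known exactly. Their poses are not given: they have to be found in the camera images.
- dial_axis (a point): Point on the dial's vertical axis, 50 mm above the table. The dial is a bright steel drum, 100 mm diameter, top 55 mm above the table. Three level arms, 120 degrees apart (one red, two black), reach to 105 mm from the axis; each is 14 mm wide, 20 mm high (40 to 60 mm above the table). It turns either way without end, needs about 3 N at an arm's end and stays where left.
- fixture: The green base plate, 14 mm thick, fixed to the table: round, 300 mm diameter, with an extension 220 mm wide to its own +y side that carries the clamp lever. Origin on the table under the dial's axis.
- red_tip (a point): Middle of the outer end of the red arm, 105 mm from the dial's axis, 50 mm above the table.
- mark (a point): Where red_tip has to come: the point 105 mm from the dial's axis on the line from the axis to the middle of the yellow marker block, 50 mm above the table. The block itself is fixed on the base plate from 123 to 149 mm from the axis, is 16 mm wide, and its top is 50 mm above the table.
- lever (a joint): Angle of the blue clamp lever (rad): 0 to 0.25 at the start (released), grows as the lever turns clockwise seen from above, 1.2 at its stop (clamped). It needs about 3 N near its end and stays where it is left.
- lever_pivot (a point): Point on the vertical pivot of the blue clamp lever, 49 mm above the table; it stands on an extension of the green base plate, 195 mm from the dial's axis. The round steel head has 34 mm diameter.
- lever_tip (a point): Middle of the free end of the blue clamp lever, 90 mm from its pivot, 49 mm above the table. The lever is a straight level bar 14 mm wide and 18 mm high (40 to 58 mm above the table).
- work_center (a point): Centre of the loose brass bush (47 mm flange, 34 mm neck, 42 mm high) that stands in a shallow cup on the middle of the dial and turns with it; its top is 99 mm above the table. Not to be touched.
- spare_center (a point): Bystander: centre of a second, like brass bush standing on the table beside the base plate.
- socket_center (a point): Bystander: centre of a steel socket, 24 mm diameter, 34 mm high, standing on the base plate's extension beyond the lever's pivot.
- pliers: Bystander: pliers with orange and black handles, 185 mm long, 18 mm high, lying on the table right of the fixture; origin under the joint.
- gripliers: Bystander: bright locking pliers, 190 mm long, lying on the grey perforated pad on the left; origin under the jaw end of the body.
- ywrench: Bystander: three-armed socket wrench, arms 112 mm, lying on the grey pad; origin under its middle.
- oil: Bystander: white oil bottle, 60 mm diameter, 150 mm high, standing on the table right of the fixture; origin under its middle.
Mind the look-alikes: they are no part of the job. Leave any green or orange look-alike of the part that bears work_center alone.

How it is judged:
On the way, in this order (a step that is already met when the one before it is completed fails the run):
1. the red arm points at the yellow marker, the lever still released (horizontal distance between red_tip and mark below 0.008 m and value of joint lever below 0.5 rad), for 0.3 s.
2. the clamp lever is pushed to its stop, the red arm still at the marker (horizontal distance between red_tip and mark below 0.008 m and value of joint lever above 1.05 rad), for 0.2 s.
At the end, for the whole second after the job is handed in: The middle of the red arm's end is within 8 mm of the marker's line (about 4 degrees), the dial at rest; the lever is past 1.05 rad of its 1.2; the bush stands upright in its cup (within 6 mm of the axis); no bystander has moved more than 30 mm (all of step 2 and velocity of joint dial between -0.05 and 0.05 rad/s and distance of each of spare_center, socket_center, pliers, gripliers, ywrench, oil from where it was at the start of the episode below 0.03 m and horizontal distance between work_center and dial_axis below 0.006 m and angle between work_center's own z axis and vertical below 0.1 rad); the robot touches nothing.
It fails at once if an arm of the dial or the lever is pinched (pressed on both sides at once) ((contact force between the fingers and dial_c13 above 0.5 N and contact force between the fingers and dial_c14 above 0.5 N) or (contact force between the fingers and dial_c16 above 0.5 N and contact force between the fingers and dial_c17 above 0.5 N) or (contact force between the fingers and dial_c19 above 0.5 N and contact force between the fingers and dial_c20 above 0.5 N) or (contact force between the fingers and lever_c3 above 0.5 N and contact force between the fingers and lever_c4 above 0.5 N)).
It fails at once if the bush on the dial is touched by the fingers (contact force between the fingers and work above 0.5 N).
It fails at once if the bush is lifted or knocked out of its cup (distance of work_center from where it was at the start of the episode above 0.008 m).
It fails at once if a bystander is moved or lifted by more than 30 mm (distance of any of spare_center, socket_center, pliers, gripliers, ywrench, oil from where it was at the start of the episode above 0.03 m).
It also fails if it takes over 64 s, if anything falls off the work surface, if the arm or the gripper's body presses on something with over 40 N, if the wrist force passes 120 N, or if a joint passes its speed limit or range.

## Working session

There is one attempt and no reset: what is moved stays moved. The work goes in short steps, each a Python script; the robot and the scene stay as the last script left them, time stands still between calls to the robot, and variables do not carry over. Pictures are saved under pics/ and viewed, at most 10 in all, crops included, and the job is handed in when it is done.

```bash
mkdir -p pics
cat > h.py <<'E'
import numpy as np, cv2
from scipy.spatial.transform import Rotation as R
from bench import manip, effector, viewer
def shot(n,f):
    im=viewer.get_image(n); cv2.imwrite('pics/'+f,im[:,:,::-1]); return im
def ray(n,px):
    c=viewer.get_calibration(n); f=200/np.tan(np.radians(c['vfov'])/2)
    K=np.array([[f,0,c['cx']],[0,f,c['cy']],[0,0,1.]])
    p=cv2.undistortPoints(np.array(px,float).reshape(-1,1,2),K,np.array(c['dist_coeffs'],float))[:,0]
    A=np.array(c['attitude'],float); M=A if A.shape==(3,3) else R.from_quat(A).as_matrix()
    return np.array(c['eye'],float), np.c_[p,np.ones(len(p))]@M.T
def onz(n,px,z):
    e,d=ray(n,px); return e+d*((z-e[2])/d[:,2])[:,None]
E
python3 - <<'E'
from h import *
for n in('top','side'):
    shot(n,n+'0.png'); print(n,viewer.get_calibration(n))
print(manip.current_tcp_rot(),manip.current_clock())
E
```

```text
top {'vfov': 50.39717701969849, 'cx': 324.1529762818207, 'cy': 195.69568151135826, 'dist_coeffs': array([0.03989083, 0.        , 0.        , 0.        , 0.        ]), 'eye': array([0.27215264, 0.00956411, 1.29118167]), 'attitude': array([-0.69639087,  0.71073037, -0.06771705,  0.0729143 ])}
side {'vfov': 52.833310853623985, 'cx': 318.01730751361964, 'cy': 197.74121829952162, 'dist_coeffs': array([-0.104602,  0.      ,  0.      ,  0.      ,  0.      ]), 'eye': array([ 0.37306174, -0.74142632,  0.94628464]), 'attitude': array([ 0.93311529, -0.08855327,  0.03228441, -0.34700418])}
[ 1.62147037e-01  9.86766218e-01 -8.59538994e-04 -1.75517359e-04] 0.1
```

View pics/top0.png

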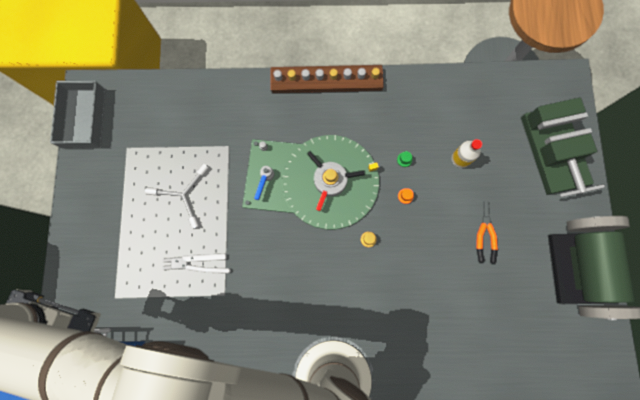

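View pics/side0.png

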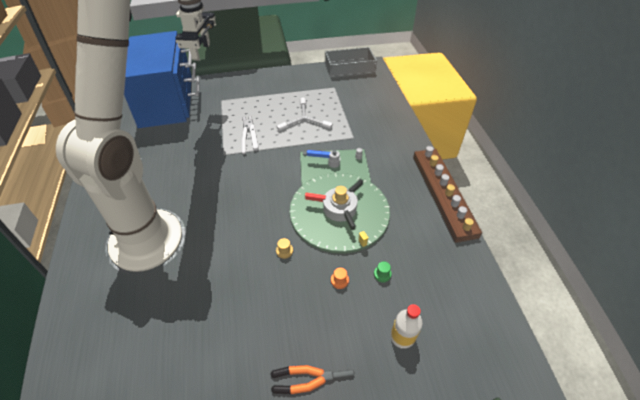

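The top view shows the dial at about (331,180), the red arm's tip at (321,209), the yellow marker at (374,167), and black arms at about (314,158) and (364,174). The lever's pivot is at (266,171) and its tip at (260,198). The view is clear, so I'll measure now.

```bash
cat >> h.py <<'E'
def mask(im,name):
    h=cv2.cvtColor(im,cv2.COLOR_RGB2HSV).astype(int); H,S,V=h[...,0],h[...,1],h[...,2]
    return {'red':((H<6)|(H>174))&(S>150)&(V>90),'blue':(H>100)&(H<125)&(S>140)&(V>60),
     'yellow':(H>22)&(H<33)&(S>170)&(V>110),'black':(V<50),'green':(H>45)&(H<85)&(S>50)&(V>60)&(V<190)}[name]
def pts(im,name,box):
    m=mask(im,name); x0,y0,x1,y1=box; k=np.zeros_like(m); k[y0:y1,x0:x1]=1
    n,l,s,c=cv2.connectedComponentsWithStats((m&k).astype(np.uint8),connectivity=8)
    i=1+np.argmax(s[1:,4]); v,u=np.nonzero(l==i); return np.c_[u,v].astype(float)
def measure(im):
    out={}
    for k,nm,b,z in(('red','red',(270,120,390,240),.06),('yel','yellow',(360,150,386,180),.05),
        ('lev','blue',(235,150,285,215),.058)):
        P=onz('top',pts(im,nm,b),z)[:,:2]; c=P.mean(0); w=np.linalg.eigh(np.cov(P.T)); a=w[1][:,1]
        t=(P-c)@a; s=(P-c)@w[1][:,0]
        out[k]=(c,a,c+a*t.min(),c+a*t.max(),np.ptp(s),len(P))
    return out
E
python3 - <<'E'
from h import *
np.set_printoptions(precision=4,suppress=True)
im=cv2.imread('pics/top0.png')[:,:,::-1].copy()
for k,v in measure(im).items(): print(k,*v)
for b in((300,145,322,168),(345,165,368,185)):
    P=onz('top',pts(im,'black',b),.06)[:,:2]; print('black',len(P),P.mean(0),P.min(0),P.max(0))
g=pts(im,'green',(235,120,390,240)); P=onz('top',g,.014)[:,:2]
print('green y range',P[:,1].min(),P[:,1].max(),'x',P[:,0].min(),P[:,0].max())
# circle fit to plate boundary for y<-? (right half)
c=cv2.findContours(cv2.convexHull(g.astype(np.int32)).reshape(-1,1,2)is not None and mask(im,'green').astype(np.uint8),cv2.RETR_EXTERNAL,cv2.CHAIN_APPROX_NONE)[0]
c=max(c,key=cv2.contourArea)[:,0].astype(float); Q=onz('top',c[c[:,0]>315],.014)[:,:2]
for _ in range(3):
    s=np.linalg.lstsq(np.c_[2*Q,np.ones(len(Q))],(Q**2).sum(1),rcond=None)[0]; r=np.sqrt(s[2]+s[:2]@s[:2])
    e=abs(np.linalg.norm(Q-s[:2],axis=1)-r); Q=Q[e<max(.003,2*np.median(e))]
print('plate',s[:2],r,len(Q))
h=cv2.resize(im[120:245,230:400],None,fx=4.7,fy=4.7,interpolation=cv2.INTER_CUBIC); cv2.imwrite('pics/crop0.png',h[:,:,::-1])
E
```

```text
red [0.5066 0.0247] [-0.925   0.3799] [0.5338 0.0135] [0.4788 0.0361] 0.013301387828509838 88
yel [ 0.6096 -0.1323] [-0.4538  0.8911] [ 0.6158 -0.1445] [ 0.6032 -0.1198] 0.01813764220031716 51
lev [0.5508 0.2061] [-0.9509  0.3096] [0.5851 0.195 ] [0.5155 0.2176] 0.013439590033922562 109
black 2 [0.6227 0.0282] [0.6212 0.0267] [0.6243 0.0297]
black 36 [ 0.5821 -0.0757] [ 0.576 -0.101] [ 0.5905 -0.0502]
green y range -0.15115296003711634 0.2647499863467067 x 0.42977712253599765 0.724988303403445
plate [ 0.5764 -0.0044] 0.14087494817238078 284
```

View pics/crop0.png

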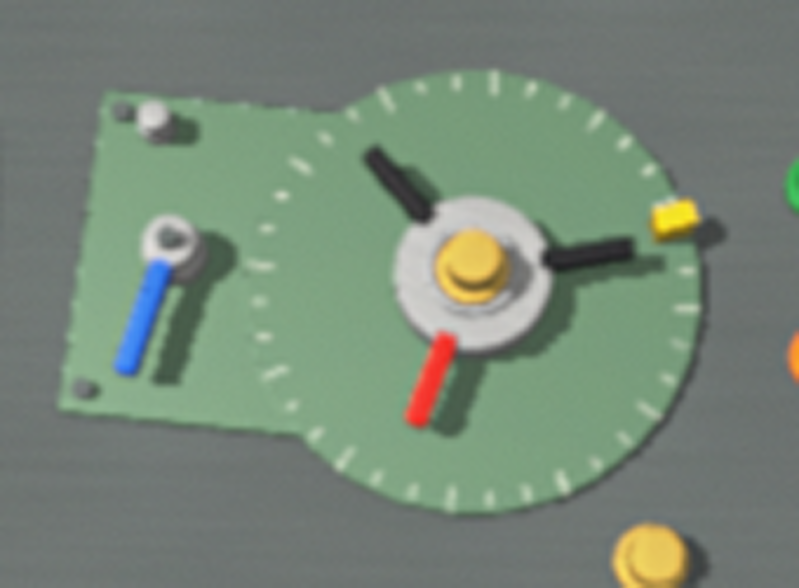

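The crop confirms the layout. The red tip plus 105 mm and the plate circle agree on an axis at about (0.5765, -0.0035). The lever's pivot comes out 194.8 mm from the axis, against 195 given. The red arm is at 157.7° and the marker at about -75.6°, so I turn it about 127° CCW by pushing the red arm round the near side. First I check the IK and refine the marker with the side view.

```bash
cat >> h.py <<'E'
C=np.array([.5765,-.0035]); PIV=np.array([.6011,.1897])
def q(psi):
    s,c=np.sin(psi),np.cos(psi)
    return R.from_matrix(np.array([[-s,c,0],[c,s,0],[0,0,-1.]])).as_quat()
def pol(c,r,deg,z): a=np.radians(deg); return [c[0]+r*np.cos(a),c[1]+r*np.sin(a),z]
E
python3 - <<'E'
from h import *
np.set_printoptions(precision=4,suppress=True)
# two-view marker centroid
t=cv2.imread('pics/top0.png')[:,:,::-1].copy(); s=cv2.imread('pics/side0.png')[:,:,::-1].copy()
a=pts(t,'yellow',(360,150,386,180)); b=pts(s,'yellow',(352,225,375,252))
e1,d1=ray('top',[a.mean(0)]);e2,d2=ray('side',[b.mean(0)]);d1,d2=d1[0],d2[0]
k=np.linalg.lstsq(np.c_[d1,-d2],e2-e1,rcond=None)[0]; X,Y=e1+k[0]*d1,e2+k[1]*d2
M=(X+Y)/2; print('marker',X,Y,len(b),'dist',np.hypot(*(M[:2]-C)),'ang',np.degrees(np.arctan2(*(M[:2]-C)[::-1])))
for off in (90,-90):
  print(off,[None if (j:=manip.solve_ik(pol(C,.085,f,.046),q(np.radians(f+off)))) is None else round(float(j[6]),2) for f in range(115,275,15)])
  print('lev',[None if (j:=manip.solve_ik(pol(PIV,.075,f,.046),q(np.radians(f+off)))) is None else round(float(j[6]),2) for f in range(200,100,-15)])
E
```

```text
Traceback (most recent call last):
  File "h.py", line 21, in pts
    i=1+np.argmax(s[1:,4]); v,u=np.nonzero(l==i); return np.c_[u,v].astype(float)
        ~~~~~~~~~^^^^^^^^^
ValueError: attempt to get argmax of an empty sequence
```

```bash
sed -i "s/(H>22)&(H<33)&(S>170)&(V>110)/(H>18)\&(H<36)\&(S>130)\&(V>80)/" h.py
python3 - <<'E'
from h import *
np.set_printoptions(precision=4,suppress=True)
t=cv2.imread('pics/top0.png')[:,:,::-1].copy(); s=cv2.imread('pics/side0.png')[:,:,::-1].copy()
print(cv2.cvtColor(s,cv2.COLOR_RGB2HSV)[238,360:367].tolist())
a=pts(t,'yellow',(360,150,386,180)); b=pts(s,'yellow',(352,225,375,252))
e1,d1=ray('top',[a.mean(0)]);e2,d2=ray('side',[b.mean(0)]);d1,d2=d1[0],d2[0]
k=np.linalg.lstsq(np.c_[d1,-d2],e2-e1,rcond=None)[0]; X,Y=e1+k[0]*d1,e2+k[1]*d2
M=(X+Y)/2; print('marker',X,Y,len(a),len(b),'dist',np.hypot(*(M[:2]-C)),'ang',np.degrees(np.arctan2(*(M[:2]-C)[::-1])))
for off in (90,-90):
  print(off,[None if (j:=manip.solve_ik(pol(C,.085,f,.046),q(np.radians(f+off)))) is None else round(float(j[6]),2) for f in range(115,275,15)])
  print('lev',[None if (j:=manip.solve_ik(pol(PIV,.075,f,.046),q(np.radians(f+off)))) is None else round(float(j[6]),2) for f in range(200,100,-15)])
E
```

```text
[[24, 139, 121], [23, 138, 142], [23, 150, 211], [27, 138, 255], [29, 129, 255], [26, 141, 254], [24, 153, 236]]
marker [ 0.6161 -0.1355  0.0265] [ 0.6149 -0.1356  0.0261] 65 59 dist 0.13768713683970504 ang -73.55329112213481
90 [-1.91, -1.76, -1.63, -1.51, -1.47, -1.22, -0.93, -0.64, -0.37, -0.12, 0.13]
lev [-1.46, -1.72, -1.97, -1.63, -1.92, -2.1, 2.55]
-90 [0.23, 0.48, 0.75, 1.02, 1.3, 1.6, 1.89, 2.17, 2.41, -2.42, -2.18]
lev [1.33, 1.04, 0.77, 0.5, 0.25, 0.01, -0.23]
```

```bash
cat >> h.py <<'E'
AWAY=[.42,.36,.25]
def arc(c,r,f0,f1,z,off,step=12,vel=.08):
    n=max(1,int(np.ceil(abs(f1-f0)/step)))
    for f in np.linspace(f0,f1,n+1)[1:]:
        manip.servo_line(pol(c,r,f,z),q(np.radians(f+off)),vel)
        print(round(f),np.round(manip.current_force(),1),end=' ')
    print()
E
python3 - <<'E'
from h import *
effector.close(10); print(manip.current_finger_gap())
manip.move_pose(pol(C,.085,118,.2),q(np.radians(208)))
manip.servo_line(pol(C,.085,118,.047),None,.15)
arc(C,.085,118,252,.047,90)
arc(C,.085,252,247,.047,90)
manip.servo_line(pol(C,.085,247,.2),None,.2)
manip.move_pose(AWAY,q(np.radians(90)))
im=shot('top','top1.png'); print(manip.current_clock())
cv2.imwrite('pics/crop1.png',cv2.resize(im[120:245,230:400],None,fx=4.7,fy=4.7,interpolation=cv2.INTER_CUBIC)[:,:,::-1])
E
```

```text
0.000511937281898178
129 [ 0.2 -0.  -0.1] 140 [0.4 0.6 0.5] 152 [-0.3  0.3  1.2] 163 [-0.1  0.5  0.8] 174 [-0.6  0.3  0. ] 185 [ 0.1  0.6 -0.7] 196 [0.4 0.2 0.1] 207 [-0.5 -0.   0.2] 218 [-0.7  0.9  0.6] 230 [-0.2 -0.1  0.9] 241 [-0.1 -0.4 -0.1] 252 [0.2 0.3 0.3] 
247 [ 0.8  0.1 -0.8] 
12.1833
```

View pics/crop1.png

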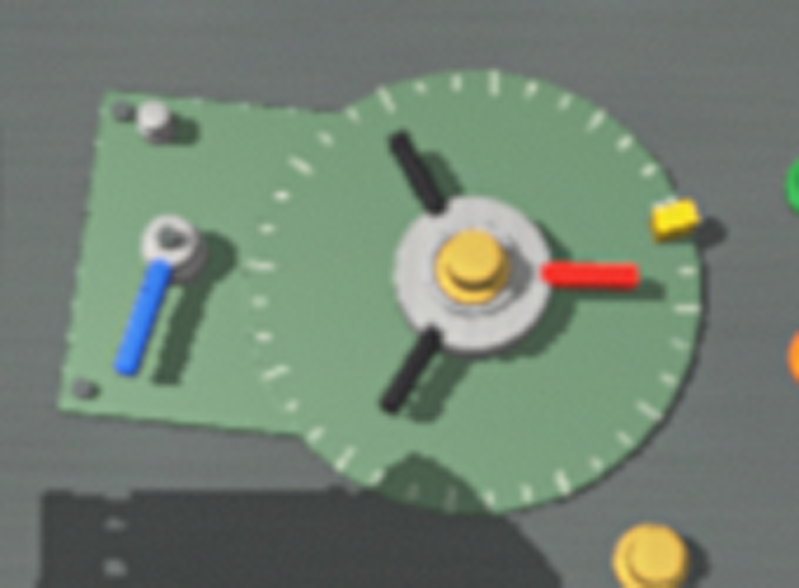

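The red arm now points at crop (637,276), about 18° short of the yellow block at (675,219). The lever has not moved. Next I measure the red angle, push the remainder and measure again.

```bash
cat >> h.py <<'E'
def redang(im):
    m=measure(im)['red']; c=m[0]-C; a=m[1]*np.sign(m[1]@c); 
    tip=m[0]+a*max((m[2]-m[0])@a,(m[3]-m[0])@a)
    return np.degrees(np.arctan2(a[1],a[0])),np.degrees(np.arctan2(c[1],c[0])),tip,np.hypot(*(tip-C))
E
python3 - <<'E'
from h import *
im=cv2.imread('pics/top1.png')[:,:,::-1].copy()
r=redang(im); print(r,measure(im)['yel'])
cur=r[1]; rot=-74.6-cur; print('rot',rot)
if 5<rot<35:
    f1=252+rot-1.5
    manip.move_pose(pol(C,.085,247,.2),q(np.radians(337)))
    manip.servo_line(pol(C,.085,247,.047),None,.15)
    arc(C,.085,247,f1,.047,90,6,.05)
    arc(C,.085,f1,f1-5,.047,90)
    manip.servo_line(pol(C,.085,f1-5,.2),None,.2)
    manip.move_pose(AWAY,q(np.radians(90)))
    im=shot('top','top2.png'); print(f1,redang(im),manip.current_clock())
    cv2.imwrite('pics/crop2.png',cv2.resize(im[140:215,300:400],None,fx=7,fy=7,interpolation=cv2.INTER_CUBIC)[:,:,::-1])
E
```

```text
(np.float64(-93.27664252493274), np.float64(-93.28786802432182), array([ 0.57059354, -0.10640988]), np.float64(0.10307923518441536)) (array([ 0.60969445, -0.13284675]), array([-0.47196179,  0.881619  ]), array([ 0.61717738, -0.14682477]), array([ 0.60204922, -0.11856555]), np.float64(0.022310049060011897), 65)
rot 18.68786802432183
253 [-0.2  0.3  0. ] 258 [-1.1  0.   3.6] 264 [ 0.2 -0.3  4.5] 269 [-0.7 -0.1  4.6] 
264 [ 0.  -0.1  0. ] 
269.1878680243218 (np.float64(-75.53704822831432), np.float64(-76.37417992407225), array([ 0.60103272, -0.10293571]), np.float64(0.10241735854559757)) 19.2583
```

View pics/crop2.png

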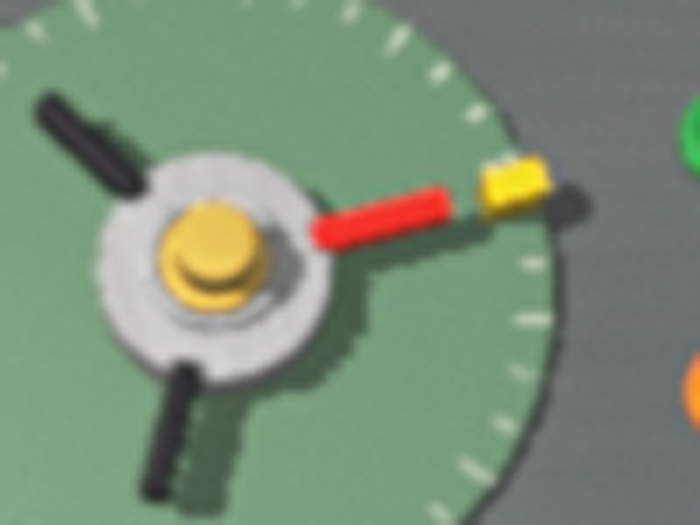

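The red arm is at about -76°. With the marker centroid corrected for the side faces that the camera sees, the target is about -74.2°. I'll nudge it 1.6° further, verify the angle, then push the lever.

Run:
```python
from h import *
f1=270.9
manip.move_pose(pol(C,.085,264,.2),q(np.radians(354)))
manip.servo_line(pol(C,.085,264,.047),None,.15)
arc(C,.085,264,f1,.047,90,6,.04)
arc(C,.085,f1,f1-5,.047,90)
manip.servo_line(pol(C,.085,f1-5,.2),None,.2)
manip.move_pose(AWAY,q(np.radians(90)))
im=shot('top','top3.png'); r=redang(im); m=measure(im)['lev']; print(r,m,manip.current_clock())
assert -77<r[1]<-72
manip.move_pose(pol(PIV,.075,196,.2),q(np.radians(106)))
manip.servo_line(pol(PIV,.075,196,.047),None,.15)
f=196
while f>112:
    f-=4 if f<136 else 10
    manip.servo_line(pol(PIV,.075,f,.047),q(np.radians(f-90)),.06)
    F=manip.current_force(); print(f,np.round(F,1))
    if np.hypot(*F[:2])>9: break
manip.sleep(.2)
manip.servo_line(pol(PIV,.075,f+8,.047),None,.1)
manip.servo_line(pol(PIV,.075,f+8,.2),None,.2)
manip.move_pose(AWAY[:2]+[.3],q(np.radians(90)))
im=shot('top','top4.png'); print(redang(im),measure(im)['lev'],manip.current_clock())
cv2.imwrite('pics/crop4.png',cv2.resize(im[120:245,230:400],None,fx=4.7,fy=4.7,interpolation=cv2.INTER_CUBIC)[:,:,::-1])
```

```text
267 [0.1 0.4 0.6] 271 [-1.3  0.3  0.9] 
266 [ 0.6  0.4 -0.4] 
(np.float64(-75.04166927594608), np.float64(-74.68921102567849), array([ 0.60338046, -0.10235332]), np.float64(0.10244285115272088)) (array([0.55114989, 0.20599067]), array([-0.95014735,  0.31180124]), array([0.58592356, 0.19457931]), array([0.51547419, 0.21769804]), np.float64(0.013466738575757533), 110) 25.6583
186 [-0.3  1.1  0.9]
176 [-0.3 -1.  -0.1]
166 [ 0.1 -0.9  1.1]
156 [ 0.1 -1.1  1.8]
146 [-0.9 -0.3  1.3]
136 [-0.2 -0.4  1. ]
126 [ 0.6 -0.2  1.3]
122 [-1.5 -1.1  1.4]
118 [-5.7 -1.6  5.2]
114 [-19.4  -4.6  15.9]
(np.float64(-75.22135518405592), np.float64(-74.75291251686038), array([ 0.60321297, -0.1023891 ]), np.float64(0.10243356733116224)) (array([0.58717986, 0.24069275]), array([-0.23136791,  0.97286633]), array([0.59550506, 0.20568656]), array([0.57888169, 0.27558526]), np.float64(0.015791110034834483), 122) 33.2917
```

View pics/crop4.png

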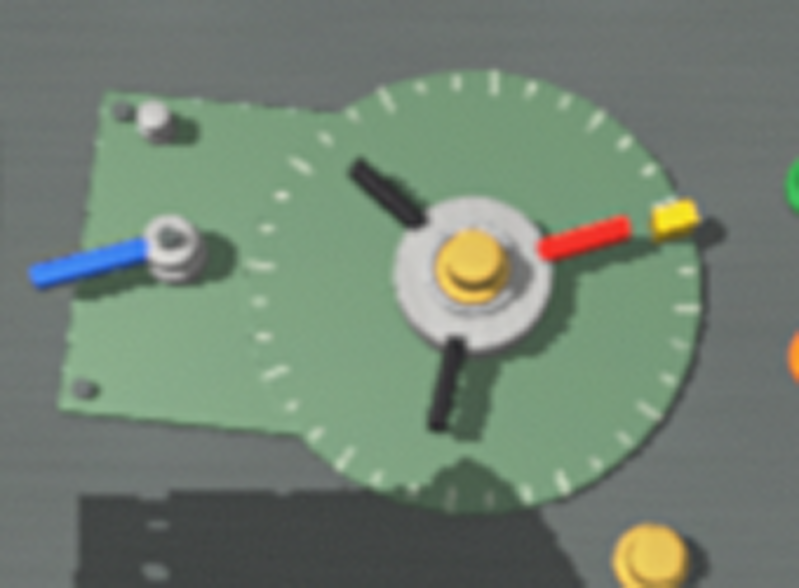

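The lever is at its stop: it sits at 103.4° against about 104° predicted, and the force rose sharply at the end. The red arm at crop (630,226) points at the block at (675,219), and the bush and socket stand where they were.

```bash
python3 -c "
from h import *
print(manip.hand_in())"
```

```text
the job is handed in; nothing more can be done
None
```

I handed the job in at about 33 s of the 64 s allowed: the red arm measures about -75° against my marker estimate of -74° to -75.6°, and the lever is against its stop; the judge returned no verdict.

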